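Close up the chocolate jar and set it on the serving ledge

TASK

Put all the foil-wrapped chocolates that lie on the counter back into the square glass jar, then set the jar's steel lid on its neck and screw it down clockwise until it is snug: the gasket gripped firmly all round, but stop there, do not overtighten it. Then stand the closed jar upright on the free middle of the narrow raised ledge, between the two cups, and leave the cups, the tin, the milk pitcher and the sugar bowl where they are.

Things in the scene. Friction and masses are not known exactly. Their poses are not given: they have to be found in the camera images.
- jar: square clear glass jar, 70 x 70 mm, 80 mm high to the shoulder, walls 4 mm, floor 6 mm, 0.34 to 0.53 kg, with a round screw neck on top. Origin at the centre of its underside, z up, x and y square to its sides. It starts open, its foot in a fixed steel holder that keeps it from turning; lift it straight up 30 mm to clear the holder. Closed, it can be carried by its lid.
- jar_mouth (a point): centre of the jar's mouth, level with the rim, 110 mm above the jar's underside. The mouth is 46 mm clear; the neck is 53 mm across, its top 6 mm tapering in to 50 mm, with a three-start right-hand thread of 24 mm lead outside, 61 mm over its crests: turned clockwise from above, the lid goes down 3.8 mm per radian.
- cradle: fixed steel holder on the counter: a 130 mm square base plate 4 mm thick with four upright sides 24 mm high round a square well (74 mm inside, 82 mm outside) in which the jar's foot stands. Origin at the centre of its underside, x and y along its sides.
- lid_c (a point): the jar's round steel screw lid, 68 mm across, 24 mm high, 75 g, lying the right way up. This point is its centre, 12 mm above its lower edge; z along its axis. Set on the neck at any angle, within 2 mm of the axis, it rests with this point 109 to 117 mm above the jar's underside; then 1.2 to 3.3 rad clockwise bring its gasket to the rim, this point then 104.5 mm above the underside.
- gasket (a joint): how far the springy gasket (20 N per mm) under the lid's top is squeezed, m: 0 free, 0.0035 crushed. Snug is 0.0004 to 0.0026, 0.001 to 0.002 ideal; more is overtightened. After the gasket meets the rim come 0.3 to 0.6 rad of slack, then 0.003 a rad, and turning stiffens from under 0.1 to 0.3 N m and more; with a 25 N grip the fingers begin to slip round the lid near 0.002 to 0.0024. The thread holds by itself when let go.
- choc0_c (a point): foil-wrapped chocolate, round, 28 mm across at 4 to 11 mm up, 26 mm high, flat foot 23 mm across, domed top, 16 g. This point is its centre, 12 mm above the foot, z up when it stands. Three to five of the five are there in a given start (None: absent).
- choc1_c (a point): foil-wrapped chocolate, round, 28 mm across at 4 to 11 mm up, 26 mm high, flat foot 23 mm across, domed top, 16 g. This point is its centre, 12 mm above the foot, z up when it stands. Three to five of the five are there in a given start, see choc0_c.
- choc2_c (a point): foil-wrapped chocolate, round, 28 mm across at 4 to 11 mm up, 26 mm high, flat foot 23 mm across, domed top, 16 g. This point is its centre, 12 mm above the foot, z up when it stands. Three to five of the five are there in a given start, see choc0_c.
- choc3_c (a point): foil-wrapped chocolate, round, 28 mm across at 4 to 11 mm up, 26 mm high, flat foot 23 mm across, domed top, 16 g. This point is its centre, 12 mm above the foot, z up when it stands. Three to five of the five are there in a given start, see choc0_c.
- choc4_c (a point): foil-wrapped chocolate, round, 28 mm across at 4 to 11 mm up, 26 mm high, flat foot 23 mm across, domed top, 16 g. This point is its centre, 12 mm above the foot, z up when it stands. Three to five of the five are there in a given start, see choc0_c.
- ledge_spot (a point): centre of the top of the raised ledge: a fixed oak board 90 mm deep (x) and 300 mm long (y), its top 100 mm above the counter, on two brackets. The middle 100 mm or more of its length is free; a small cup stands near either end. Axes: x across the board, y along it, z up.
- ledge_cup_a: small red cup, 60 mm across, 52 mm high, standing on the ledge about 110 mm to the -y side of its centre; origin at the centre of its underside; leave it
- ledge_cup_b: the same on the +y side; leave it
- cup: white cup on the counter, 64 mm across, 60 mm high; origin at the centre of its underside; leave it
- tin: closed wooden tin with a black top, 58 mm across, 55 mm high; origin at the centre of its underside; leave it
- milk_pitcher: steel milk pitcher, 88 mm across, 110 mm high, handle to +x; origin at the centre of its underside; leave it
- sugar_bowl: white sugar bowl with its lid on, 92 mm across, 70 mm high; origin at the centre of its underside; leave it
There are look-alikes about, which are no part of the job. What is shaped like the part that bears choc4_c but green or pink is not meant.

How it is judged:
By the outcome, as a careful person would: the job done as asked, in the order asked, and still so for the second after the job is handed in, with the robot touching nothing.
Of choc0, choc1, choc2, choc3, choc4 only 3 to 5 are there at a start; the rules pass over those that are not, and their reading is None.
At some moment in a run one of choc0, choc1, choc2, choc3, choc4, lid may be knocked a few centimetres aside while the robot is not near it.
It also fails if it takes over 210 s, if anything falls off the work surface, if the arm or the gripper's body presses on something with over 40 N, if the wrist force passes 120 N, or if a joint passes its speed limit or range.

ROBOT

A 6-joint arm with a two-finger parallel gripper is mounted at the origin on the work surface. World frame = base frame: x ahead of the robot, y to its left, z up, the work surface at z = 0. Lengths are in m, angles in rad, forces in N, time in s.
With the tool pointing down it reaches from about 0.3 to 0.875 m from the base axis. Payload 6.4 kg.
Tool frame: the origin (TCP) lies between the finger pads; the fingertips stand ctrl.tip_extent ahead of it and the grasp point (between the pads) is the TCP (ctrl.tip_extent is the distance from the TCP to the fingertips, in m); z points along the fingers, y is the line along which they close (so a half turn about z gives the same grasp; the last joint's range is limited). The gripper opens to 85 mm and grips with 20 to 120 N. Pads are 22 mm wide; open, the fingers measure 114 mm over their backs; the gripper's body (76 mm by 85 mm) begins 54 mm behind the grasp point. The pads swing forward as they close: fully open they stand 13 mm farther back than shut.
Start: joints at [1.028, 0.181, 1.607, -0, 1.354, -0.206], TCP at [0.19, 0.543, 0.25] pointing down, gripper open.
Joint ranges: [-2.99, 2.99], [-0.89, 2.07], [0.3, 2.58], [-1.14, 4.28], [0, 2.63], [-3.12, 3.12]. Speed limits (rad/s): [2.57, 2.57, 3.01, 3.14, 3.14, 3.14].

INTERFACE

Orientations are given as a unit quaternion [w, x, y, z].
In Python, from bench import ctrl gives the robot as it stands.
- The arm moves only by the tool send_rows, never from a script. Its arguments are lists of equal length, an entry for each row: "dr": the turn, a rotation vector about the tool's x, y, z in units of 6 degrees (1.0 is 6 degrees), a list of three; "xyz": the shift along the tool's x, y, z in cm, a list of three; "jaw": the opening in per cent of the stroke, from 0 (shut) to 100 (fully open). In form: {"dr": [[wx, wy, wz], ...], "xyz": [[dx, dy, dz], ...], "jaw": [jaw, ...]}. A call has exactly 8 rows; each row is the pose to reach, as a shift and turn from the pose commanded when the call began, along the tool's axes at that moment; what a row does not reach only later rows make up. A row lasts 1/8 s, in which the tool goes at most 62.5 mm and 10.7 degrees, less where a joint would pass 70% of its speed; a pose out of reach is approached as far as the arm can. A call with a gripper value outside its range is refused whole. The fingers move at their own pace and stop on an object; the grip force is fixed at half the most. Time passes only in rows, so rows that repeat a pose let the fingers close, or fill a call up. It gives the time, the measured TCP pose, the force, the opening and the grip force at its end, in the units of the state.
- ctrl.get_obs(): the state, without advancing time (a new reading comes with each control period).
- ctrl.camera(name): name is "scene" or "top" or "wrist"; returns the picture (420x560x3 uint8, red, green, blue); there is no depth.
- ctrl.calibration(name): a dict with "camera_matrix" (3x3 intrinsics, pixels), "world_from_camera" (4x4, takes a point from camera to world coordinates). Camera axes: x right, y up, looking along -z (the intrinsics and any distortion apply to the point x, -y, -z); pixel columns grow to the right and rows downward; lengths in m; the calibration is good to about 2 mm. A picture is of the moment at which its call begins: read the wrist's pose just before it. calibration takes no time and is no camera call; for the wrist camera it gives the pose at the moment of the call.
- ctrl.hand_in(): hands the job in; it is judged then, once.
The state is a dict: "time_s": time; "q": joint angles; "dq": joint speeds; "joint_efforts": joint torques, N m; "eef_pos": TCP position; "eef_rot": TCP orientation; "wrist_force": force on the tool from outside, world axes, zero at the start; "torque": the same for the moment, N m; "opening": opening from 0.0 (shut) to 1.0 (fully open); "grasp_force": force on a finger pad.
Only numpy, scipy, OpenCV 4.12 (cv2) and the standard library are available. Lean on these libraries where they do the work, as an engineer would, in place of code of your own. Each camera call takes 0.05 s, during which the arm holds its last target. There are 200 camera calls.

## Working session

There is one attempt and no reset: what is moved stays moved. The work goes in short steps, Python scripts to look and compute and a tool call to move; the robot and the scene stay as the last step left them, time stands still between calls to the robot, and variables do not carry over. Pictures are saved under pics/ and viewed, at most 14 in all, crops included, and the job is handed in when it is done.

Besides the shell and the picture viewer there is one more tool, called after "Call:" as name(argument=value, ...) on one line, values as JSON. send_rows: Moves the arm, as the interface text tells. Its arguments: {"type":"object","properties":{"dr":{"type":"array","items":{"type":"array","items":{"type":"number"}}},"xyz":{"type":"array","items":{"type":"array","items":{"type":"number"}}},"jaw":{"type":"array","items":{"type":"number"}}},"required":["dr","xyz","jaw"]}

```bash
ls; mkdir -p pics; python3 - <<'E'
from bench import ctrl
import cv2
o=ctrl.get_obs();print(o, ctrl.tip_extent)
for n in ("scene","top"):
    im=ctrl.camera(n);cv2.imwrite(f"pics/{n}0.png",im[:,:,::-1]);c=ctrl.calibration(n);print(n,c)
im=ctrl.camera("wrist");cv2.imwrite("pics/w0.png",im[:,:,::-1])
E
```

```text
pics
{'time_s': 0.0, 'q': array([ 1.02767745e+00,  1.81500849e-01,  1.60799599e+00,  4.86132443e-07,
        1.35384481e+00, -2.06293277e-01]), 'dq': array([ 0.00102531, -0.00015977, -0.00016406, -0.00079442, -0.00102967,
       -0.00162986]), 'joint_efforts': array([-1.59108788e-05, -4.44893610e+01, -3.51325142e+01, -2.69715156e-04,
        9.42915387e-03, -2.47404870e-06]), 'eef_pos': array([0.18973596, 0.54223808, 0.24941256]), 'eef_rot': array([-3.20285088e-04,  1.67617803e-01,  9.85851666e-01, -8.13731321e-04]), 'wrist_force': array([ 0.03944191, -0.02127511, -1.159774  ]), 'torque': array([-0.01083143,  0.02542363,  0.01461698]), 'grasp_force': 0.0, 'opening': 0.9981239898868617} 0.019
scene {'camera_matrix': array([[538.90150365,   0.        , 280.03463229],
       [  0.        , 538.90150365, 213.72754392],
       [  0.        ,   0.        ,   1.        ]]), 'world_from_camera': array([[ 0.89076856, -0.39543283,  0.22397375,  0.8825005 ],
       [ 0.45436371,  0.76492012, -0.45656415, -0.58436855],
       [ 0.00921842,  0.50845854,  0.86103713,  1.17835445],
       [ 0.        ,  0.        ,  0.        ,  1.        ]])}
top {'camera_matrix': array([[457.65004427,   0.        , 281.47552034],
       [  0.        , 457.65004427, 220.11069356],
       [  0.        ,   0.        ,   1.        ]]), 'world_from_camera': array([[-0.01765311,  0.98798226, -0.15355591,  0.43012174],
       [-0.99962127, -0.02068255, -0.01815346, -0.02393363],
       [-0.02111123,  0.15317729,  0.9879732 ,  1.20884912],
       [ 0.        ,  0.        ,  0.        ,  1.        ]])}
```

View pics/scene0.png

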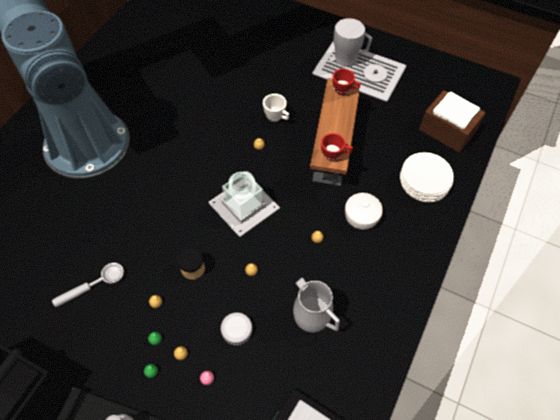

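View pics/top0.png

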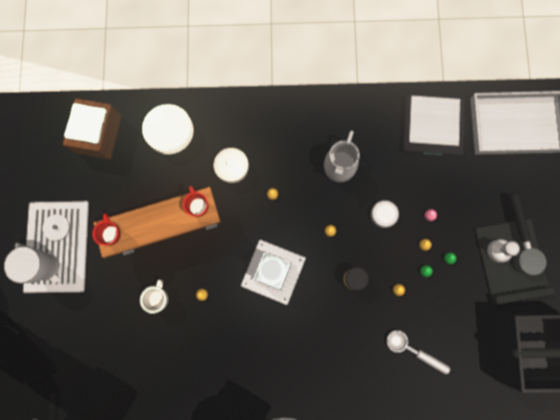

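Both views show five gold chocolates at top pixels (272,194), (202,295), (330,231), (426,245) and (399,290). The lid is at (385,214), the jar and cradle at about (272,272), and the ledge runs from (100,225) to (215,205) with its cups near each end.

```bash
cat > h.py <<'E'
from bench import ctrl
import numpy as np, cv2
def snap(n,f=None):
    c=ctrl.calibration(n); im=ctrl.camera(n)
    if f: cv2.imwrite(f"pics/{f}.png",im[:,:,::-1])
    return im,c
def ray(c,p):
    K=c["camera_matrix"];T=c["world_from_camera"]
    d=np.array([(p[0]-K[0,2])/K[0,0],-(p[1]-K[1,2])/K[1,1],-1.]);return T[:3,3],T[:3,:3]@d
def onz(c,p,z):
    o,d=ray(c,p);return (o+d*(z-o[2])/d[2])[:3]
def proj(c,P):
    T=np.linalg.inv(c["world_from_camera"]);q=T[:3,:3]@np.array(P)+T[:3,3]
    K=c["camera_matrix"];return K[0,0]*q[0]/-q[2]+K[0,2],K[1,1]*-q[1]/-q[2]+K[1,2]
def blobs(im,lo,hi,amin=20):
    m=cv2.inRange(cv2.cvtColor(im,cv2.COLOR_RGB2HSV),lo,hi)
    n,_,s,ce=cv2.connectedComponentsWithStats(m)
    return [(ce[i].round(1),s[i]) for i in range(1,n) if s[i,4]>=amin]
def golds(im,amin=20,amax=1e9): return [(p,s[4]) for p,s in blobs(im,(14,120,90),(32,255,255),amin) if s[4]<amax]
def tri(a,b):
    A=[];B=[]
    for o,d in(a,b):
        d=d/np.linalg.norm(d);M=np.eye(3)-np.outer(d,d);A.append(M);B.append(M@o)
    return np.linalg.lstsq(np.vstack(A),np.hstack(B),rcond=None)[0]
def go(P,up=None):
    "shift in tool axes (cm) from measured pose"
    from scipy.spatial.transform import Rotation as R
    o=ctrl.get_obs();w=o["eef_rot"];r=R.from_quat(w[[1,2,3,0]])
    return (r.inv().apply(np.array(P)-o["eef_pos"])*100).round(2)
E
python3 - <<'E'
from h import *
for n in("top","scene"):
    im,c=snap(n)
    for p,a in golds(im): print(n,p,a,onz(c,p,.013).round(4))
    g=blobs(im,(0,0,110),(180,70,255),60)
    for p,s in g:
        if s[4]<6000: print("  w",p,s,onz(c,p,.024).round(3))
    for p,s in blobs(im,(3,120,50),(13,255,255),100): print("  oak",p,s,onz(c,p,.1).round(3))
E
```

```text
top [272.2 193.4] 109 [0.6887 0.0215 0.013 ]
top [330.3 230.3] 111 [ 0.5862 -0.1299  0.013 ]
top [425.4 244.4] 116 [ 0.5441 -0.3759  0.013 ]
top [398.9 289.5] 117 [ 0.4292 -0.3006  0.013 ]
top [201.5 294.4] 118 [0.4257 0.2086 0.013 ]
  w [517.1 121.2] [ 473   91   87   62 5071] [ 0.869 -0.639  0.024]
  w [434.6 120.2] [ 409   95   52   51 2419] [ 0.878 -0.419  0.024]
  w [ 85. 123.] [  64  103   43   41 1310] [0.894 0.531 0.024]
  w [167.5 128.5] [ 142  103   52   52 2096] [0.873 0.303 0.024]
  w [343.4 159.9] [328 131  32  50 737] [ 0.773 -0.17   0.024]
  w [230.7 164.6] [ 213  147   36   36 1013] [0.767 0.131 0.024]
  w [197.4 205.7] [191 199  14  15 171] [0.657 0.219 0.024]
  w [ 51.9 248.2] [   4  201   85   92 5907] [0.552 0.601 0.024]
  w [384.9 213.3] [372 200  27  27 577] [ 0.627 -0.273  0.024]
  w [109.1 233.8] [103 227  13  15 150] [0.587 0.452 0.024]
  w [503.6 249.8] [490 239  30  23 487] [ 0.525 -0.571  0.024]
  w [273.1 271.8] [ 241  240   65   65 2599] [0.48  0.022 0.024]
  w [532.  259.7] [521 241  24  33 514] [ 0.498 -0.641  0.024]
  w [153.5 298.2] [139 279  29  35 
[... 963 characters left out ...]
6.4] [ 400  152   54   50 2122] [0.869 0.303 0.024]
  w [242.4 202.7] [ 209  171   71   66 2444] [0.483 0.013 0.024]
  w [362.9 210. ] [ 345  192   38   37 1079] [0.761 0.133 0.024]
  w [ 92.8 282.3] [ 52 262  72  44 729] [ 0.282 -0.334  0.024]
  w [314. 307.] [ 294  278   45   53 1200] [ 0.762 -0.155  0.024]
  w [235.8 327.4] [221 312  31  32 762] [ 0.628 -0.277  0.024]
  w [305.7 412.5] [288 400  42  20 462] [ 0.843 -0.368  0.024]
  w [117.8 417.2] [106 414  25   6 102] [ 0.508 -0.551  0.024]
  oak [452.5  31.6] [ 296    0  259  122 8939] [0.769 0.768 0.1  ]
  oak [334.9 127. ] [ 310   78   50   97 2655] [0.61  0.283 0.1  ]
  oak [447.1 126.4] [ 420   90   65   62 1254] [0.866 0.418 0.1  ]
```

View pics/w0.png

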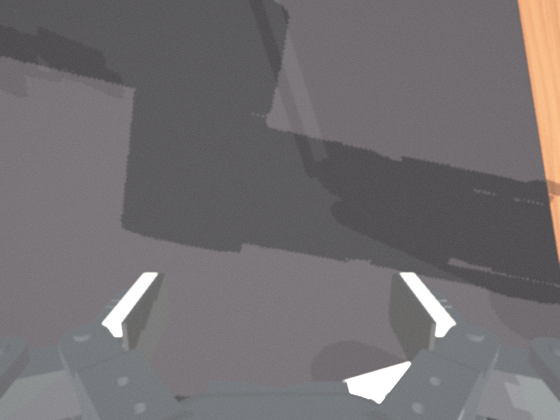

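Call:
send_rows(dr=[[0,0,-3.2],[0,0,-3.2],[0,0,-3.2],[0,0,-3.2],[0,0,-3.2],[0,0,-3.2],[0,0,-3.2],[0,0,-3.2]], xyz=[[-33.4,-23.8,11.9],[-33.4,-23.8,11.9],[-33.4,-23.8,11.9],[-33.4,-23.8,11.9],[-33.4,-23.8,11.9],[-33.4,-23.8,11.9],[-33.4,-23.8,11.9],[-33.4,-23.8,11.9]], jaw=[55,55,55,55,55,55,55,55])

```text
time_s: 1.25
eef_pos: [0.4278, 0.2048, 0.1303]
eef_rot: [-0.001, 0.004, 1.0, -0.0]
wrist_force: [-0.5, -0.2, -0.1]
opening: 0.547
grasp_force: 0.0
```

```bash
python3 - <<'E'
from h import *
o=ctrl.get_obs();print(o["eef_pos"],o["eef_rot"],o["q"],o["opening"])
im,c=snap("wrist","w1");print(c["world_from_camera"].round(3))
for p,a in golds(im,200): print(p,a,onz(c,p,.013),go(onz(c,p,.013)))
print(proj(c,o["eef_pos"]))
E
```

```text
[0.42779072 0.20477837 0.13032049] [-7.09342163e-04  3.61179005e-03  9.99993140e-01 -4.14085820e-04] [ 1.95794468e-01  1.07850683e-01  1.95598841e+00 -6.01994395e-04
  1.07930826e+00 -1.36749374e+00] 0.5465403729917557
[[ 0.008 -0.964 -0.267  0.359]
 [ 1.     0.007  0.004  0.206]
 [-0.002 -0.267  0.964  0.254]
 [ 0.     0.     0.     1.   ]]
[283.3 210.9] 1269 [0.42282614 0.20810256 0.013     ] [ 0.4   0.18 11.78]
(np.float64(277.69783793371926), np.float64(305.60542197362713))
```

View pics/w1.png

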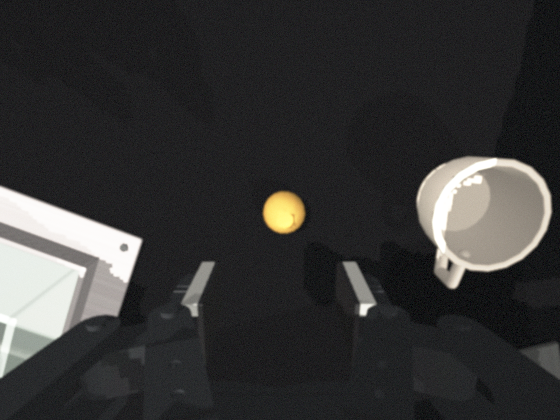

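The wrist picture shows the chocolate at (283,211), a few mm from under the gripper.

Call:
send_rows(dr=[[0,0,0],[0,0,0],[0,0,0],[0,0,0],[0,0,0],[0,0,0],[0,0,0],[0,0,0]], xyz=[[0.4,0.25,6],[0.4,0.25,10.8],[0.4,0.25,10.8],[0.4,0.25,10.8],[0.4,0.25,10.8],[0.4,0.25,10.8],[0.4,0.25,10.8],[0.4,0.25,10.8]], jaw=[55,55,55,15,15,15,15,15])

```text
time_s: 2.3
eef_pos: [0.4243, 0.2109, 0.0255]
eef_rot: [0.002, 0.001, 1.0, 0.001]
wrist_force: [-1.2, 2.5, 8.9]
opening: 0.284
grasp_force: 59.9
```

Call:
send_rows(dr=[[0,0,0],[0,0,0],[0,0,0],[0,0,0],[0,0,0],[0,0,0],[0,0,0],[0,0,0]], xyz=[[0,0,-6],[0,0,-12],[0,0,-17.8],[-4.6,-18.7,-17.8],[-4.6,-18.7,-17.8],[-4.6,-18.7,-17.8],[-4.6,-18.7,-17.8],[-4.6,-18.7,-17.8]], jaw=[15,15,15,15,15,15,15,15])

```text
time_s: 3.3
eef_pos: [0.4683, 0.023, 0.2018]
eef_rot: [0.0, 0.002, 1.0, 0.0]
wrist_force: [-0.2, 1.0, -0.7]
opening: 0.284
grasp_force: 59.2
```

```bash
python3 - <<'E'
from h import *
im,c=snap("wrist","w2");im2,c2=snap("top","t2")
cv2.imwrite("pics/w2b.png",np.hstack([cv2.resize(im[:,:,::-1],(400,300)),cv2.resize(im2[210:330,200:360,::-1],(400,300),interpolation=cv2.INTER_CUBIC)]))
E
```

```text
(no output)
```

View pics/w2b.png

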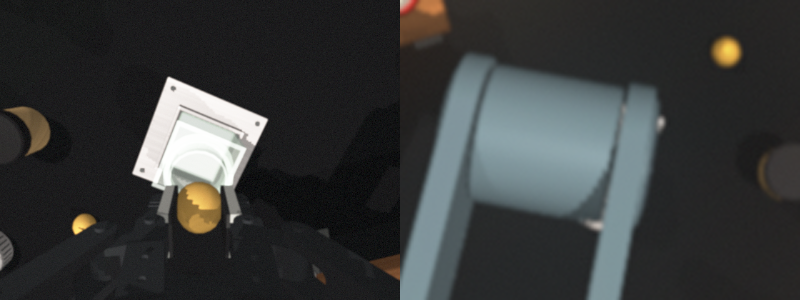

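The chocolate is held. The wrist view shows the cradle plate's corners at (235,108), (375,165) and (186,249) in full-size pixels.

```bash
python3 - <<'E'
from h import *
def plate(im):
    m=cv2.inRange(cv2.cvtColor(im,cv2.COLOR_RGB2HSV),(0,0,100),(180,70,255))
    n,l,s,ce=cv2.connectedComponentsWithStats(m)
    return m,l,s,ce
im=cv2.imread("pics/top0.png")[:,:,::-1].copy();c=ctrl.calibration("top")
m,l,s,ce=plate(im);i=l[250,255] or l[265,250]
print(s[i])
pts=np.argwhere(l==i)[:,::-1].astype(np.float32)
W=np.array([onz(c,p,.004)[:2] for p in pts],np.float32);r=cv2.minAreaRect(W);print("plate",r)
# mouth / rim from top: print bright ring
w=cv2.imread("pics/w2.png")
c=ctrl.calibration("wrist")
for p in[(235,108),(375,165),(186,249)]: print(onz(c,p,.004))
im=cv2.imread("pics/top0.png")
a=cv2.resize(im[235:310,235:310],(450,450),interpolation=cv2.INTER_CUBIC)
sc=cv2.imread("pics/scene0.png")
b=cv2.resize(sc[160:240,205:285],(350,350),interpolation=cv2.INTER_CUBIC)
b=cv2.copyMakeBorder(b,0,100,0,0,cv2.BORDER_CONSTANT)
cv2.imwrite("pics/jar.png",np.hstack([a,b]))
E
```

```text
[ 241  239   65   66 2638]
plate ((0.4818981885910034, 0.023069120943546295), (0.13429786264896393, 0.13547317683696747), 67.12464141845703)
[ 0.39619262 -0.01150871  0.004     ]
[0.44363939 0.10779722 0.004     ]
[ 0.52074468 -0.06061979  0.004     ]
```

View pics/jar.png

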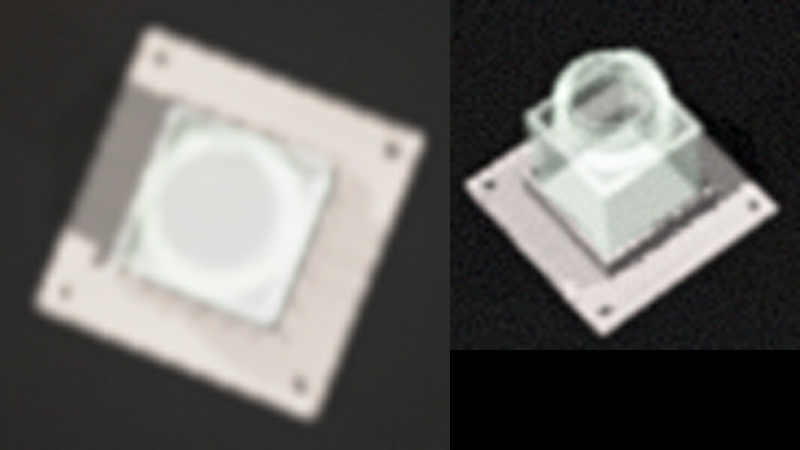

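```bash
python3 - <<'E'
from h import *
c=ctrl.calibration("top");print(onz(c,(271.5,270.5),.112))
c=ctrl.calibration("scene");s=80/350
print(onz(c,(205+(613-450)*s,160+100*s),.112),go((.482,.023,.145)))
# cups & ledge, from first pictures
for n in("top","scene"):
    im=cv2.imread(f"pics/{n}0.png")[:,:,::-1];c=ctrl.calibration(n)
    for p,s in blobs(im,(170,150,60),(180,255,255),30)+blobs(im,(0,150,60),(3,255,255),30): print(n,p,s,onz(c,p,.13).round(3))
E
```

```text
[0.47943891 0.02217315 0.112     ]
[0.4866386  0.01573408 0.112     ] [-1.41 -0.13  5.65]
top [192.3 199.8] [184 186  24  30 224] [0.652 0.21  0.13 ]
top [102.8 230.5] [ 92 213  27  32 345] [0.582 0.425 0.13 ]
scene [343.9  79.6] [333  69  28  25 381] [0.573 0.417 0.13 ]
scene [334.5 145.2] [321 134  32  25 407] [0.64  0.206 0.13 ]
```

Call:
send_rows(dr=[[0,0,0],[0,0,0],[0,0,0],[0,0,0],[0,0,0],[0,0,0],[0,0,0],[0,0,0]], xyz=[[-1.4,-0.1,2],[-1.4,-0.1,5.6],[-1.4,-0.1,5.6],[-1.4,-0.1,5.6],[-1.4,-0.1,5.6],[-1.4,-0.1,5.6],[-1.4,-0.1,5.6],[-1.4,-0.1,2.6]], jaw=[15,15,15,15,50,55,60,60])

```text
time_s: 4.4
eef_pos: [0.4805, 0.0223, 0.1738]
eef_rot: [-0.002, 0.001, 1.0, 0.0]
wrist_force: [1.1, 0.0, 0.4]
opening: 0.601
grasp_force: 0.0
```

Call:
send_rows(dr=[[0,0,0],[0,0,0],[0,0,0],[0,0,0],[0,0,0],[0,0,0],[0,0,0],[0,0,0]], xyz=[[-7,0,0],[-13,0,0],[-20.7,-0.1,0],[-20.7,-0.1,4.5],[-20.7,-0.1,4.5],[-20.7,-0.1,4.5],[-20.7,-0.1,4.5],[-20.7,-0.1,4.5]], jaw=[60,60,60,60,60,60,60,60])

```text
time_s: 5.4
eef_pos: [0.6898, 0.0207, 0.1326]
eef_rot: [0.002, 0.001, 1.0, -0.0]
wrist_force: [-0.0, -0.2, -0.1]
opening: 0.604
grasp_force: 0.0
```

```bash
cat > look.py <<'E'
from h import *
o=ctrl.get_obs();print(o["time_s"],o["eef_pos"].round(4),o["q"][5].round(2),o["opening"].round(3))
for n in("wrist","top","scene"):
    im,c=snap(n,"L_"+n)
    for p,a in golds(im,150 if n=="wrist" else 20): print(n,p,a,onz(c,p,.013).round(4))
E
python3 look.py
```

```text
Traceback (most recent call last):
  File "look.py", line 2, in <module>
    o=ctrl.get_obs();print(o["time_s"],o["eef_pos"].round(4),o["q"][5].round(2),o["opening"].round(3))
                                                                                ^^^^^^^^^^^^^^^^^^
AttributeError: 'float' object has no attribute 'round'
```

```bash
sed -i 's/o\["opening"\].round(3)/o["opening"]/' look.py; python3 look.py
```

```text
5.4 [0.6898 0.0207 0.1326] -1.71 0.6035216018373802
wrist [38.9 55.4] 1328 [ 0.588  -0.1241  0.013 ]
wrist [282.7 209.7] 243 [0.6851 0.0237 0.013 ]
top [271.8 193.3] 100 [0.689  0.0226 0.013 ]
top [330.4 230.5] 107 [ 0.5857 -0.1301  0.013 ]
top [425.4 244.4] 117 [ 0.5441 -0.3759  0.013 ]
top [399.2 289.7] 110 [ 0.4287 -0.3013  0.013 ]
scene [316.8 236.2] 118 [0.6886 0.0179 0.013 ]
scene [250.5 269.2] 120 [ 0.5865 -0.1343  0.013 ]
scene [190.1 274.4] 76 [ 0.4668 -0.2111  0.013 ]
scene [154.5 301. ] 125 [ 0.4296 -0.3048  0.013 ]
scene [180.  352.7] 147 [ 0.5456 -0.3792  0.013 ]
```

Call:
send_rows(dr=[[0,0,0],[0,0,0],[0,0,0],[0,0,0],[0,0,0],[0,0,0],[0,0,0],[0,0,0]], xyz=[[0.25,0.15,6],[0.25,0.15,10.6],[0.25,0.15,10.6],[0.25,0.15,10.6],[0.25,0.15,10.6],[0.25,0.15,10.6],[0.25,0.15,10.6],[0.25,0.15,10.6]], jaw=[60,60,60,15,15,15,15,15])

```text
time_s: 6.55
eef_pos: [0.6888, 0.022, 0.0275]
eef_rot: [0.002, 0.001, 1.0, -0.0]
wrist_force: [-0.2, -0.1, 6.8]
opening: 0.273
grasp_force: 59.3
```

Call:
send_rows(dr=[[0,0,0],[0,0,0],[0,0,0],[0,0,0],[0,0,0],[0,0,0],[0,0,0],[0,0,0]], xyz=[[0,0,-6],[0,0,-12],[0,0,-15],[20.5,0,-15],[20.5,0,-15],[20.5,0,-15],[20.5,0,-15],[20.5,0,-12.1]], jaw=[15,15,15,15,15,15,15,15])

```text
time_s: 7.55
eef_pos: [0.4828, 0.0224, 0.1483]
eef_rot: [0.004, 0.001, 1.0, -0.001]
wrist_force: [0.7, -0.1, 0.0]
opening: 0.283
grasp_force: 59.0
```

```bash
python3 - <<'E'
from h import *
o=ctrl.get_obs();print(o["eef_pos"],o["opening"],go((.482,.022,.146)))
im,c=snap("wrist");im2,c2=snap("scene");
cv2.imwrite("pics/j3.png",np.hstack([cv2.resize(im[:,:,::-1],(400,300)),cv2.resize(im2[150:240,190:310,::-1],(400,300),interpolation=cv2.INTER_CUBIC)]))
E
```

```text
[0.48277743 0.02240299 0.14833325] 0.2826079431064087 [ 0.08 -0.04  0.23]
```

View pics/j3.png

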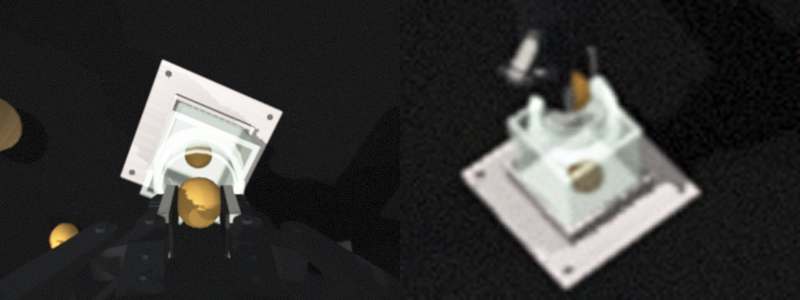

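The first chocolate is inside the jar and the second is held over the mouth.

Call:
send_rows(dr=[[0,0,0],[0,0,0],[0,0,0],[0,0,0],[0,0,0],[0,0,0],[0,0,0],[0,0,0]], xyz=[[0.1,0,0.2],[0.1,0,0.2],[0.1,0,0.2],[0.1,0,0.2],[0.1,0,0.2],[0,0,-3],[-5,-7,-3],[-10.2,-15.3,-3]], jaw=[15,50,55,60,60,60,60,60])

```text
time_s: 8.65
eef_pos: [0.5531, -0.0817, 0.1763]
eef_rot: [0.001, -0.0, 1.0, -0.0]
wrist_force: [1.1, 0.1, -0.1]
opening: 0.598
grasp_force: 0.0
```

Call:
send_rows(dr=[[0,0,0],[0,0,0],[0,0,0],[0,0,0],[0,0,0],[0,0,0],[0,0,0],[0,0,0]], xyz=[[0,0,0],[0,0,5],[0,0,5],[0,0,5],[0,0,5],[0,0,5],[0,0,5],[0,0,5]], jaw=[60,60,60,60,60,60,60,60])

```text
time_s: 9.65
eef_pos: [0.5519, -0.0809, 0.1256]
eef_rot: [0.0, 0.001, 1.0, -0.0]
wrist_force: [-0.3, 0.1, 0.3]
opening: 0.597
grasp_force: 0.0
```

```bash
python3 look.py
```

```text
9.65 [ 0.5519 -0.0809  0.1256] -1.93 0.5971975434240765
wrist [434.3 130.1] 187 [0.4942 0.0158 0.013 ]
wrist [208.3 259.6] 887 [ 0.58   -0.1287  0.013 ]
top [425.4 244.4] 116 [ 0.5441 -0.3759  0.013 ]
top [398.9 289.5] 117 [ 0.4292 -0.3006  0.013 ]
scene [250.7 269. ] 126 [ 0.5867 -0.1337  0.013 ]
scene [190.9 274.4] 85 [ 0.4685 -0.2102  0.013 ]
scene [154.7 300.9] 131 [ 0.4299 -0.3044  0.013 ]
scene [179.9 352.7] 145 [ 0.5454 -0.3793  0.013 ]
```

Call:
send_rows(dr=[[0,0,0],[0,0,0],[0,0,0],[0,0,0],[0,0,0],[0,0,0],[0,0,0],[0,0,0]], xyz=[[-3.3,-4.95,1.5],[-3.3,-4.95,6],[-3.3,-4.95,9.85],[-3.3,-4.95,9.85],[-3.3,-4.95,9.85],[-3.3,-4.95,9.85],[-3.3,-4.95,9.85],[-3.3,-4.95,9.85]], jaw=[60,60,60,60,15,15,15,15])

```text
time_s: 10.8
eef_pos: [0.5863, -0.131, 0.0292]
eef_rot: [0.002, 0.001, 1.0, -0.001]
wrist_force: [-0.4, 1.1, 7.7]
opening: 0.267
grasp_force: 59.5
```

Call:
send_rows(dr=[[0,0,0],[0,0,0],[0,0,0],[0,0,0],[0,0,0],[0,0,0],[0,0,0],[0,0,0]], xyz=[[0,0,-6],[0,0,-12],[0,0,-15],[10.3,15.3,-15],[10.3,15.3,-15],[10.3,15.3,-15],[10.3,15.3,-15],[10.3,15.3,-12.1]], jaw=[15,15,15,15,15,15,15,15])

```text
time_s: 11.8
eef_pos: [0.4845, 0.0226, 0.1507]
eef_rot: [0.004, 0.0, 1.0, -0.001]
wrist_force: [0.2, -0.5, -0.6]
opening: 0.271
grasp_force: 58.9
```

```bash
python3 look.py
```

```text
11.8 [0.4845 0.0226 0.1507] -1.77 0.2706723380933564
wrist [276.3 219.8] 618 [0.493  0.0209 0.013 ]
wrist [278.3 281.7] 3356 [0.5427 0.0223 0.013 ]
top [425.4 244.4] 117 [ 0.5441 -0.3759  0.013 ]
top [398.9 289.6] 118 [ 0.429  -0.3006  0.013 ]
scene [243.6 176.1] 34 [0.4427 0.0917 0.013 ]
scene [192.6 273.4] 97 [ 0.4707 -0.2062  0.013 ]
scene [154.8 300.9] 133 [ 0.4301 -0.3043  0.013 ]
scene [179.9 352.7] 146 [ 0.5454 -0.3793  0.013 ]
```

Call:
send_rows(dr=[[0,0,0],[0,0,0],[0,0,0],[0,0,0],[0,0,0],[0,0,0],[0,0,0],[0,0,0]], xyz=[[0.25,0,0.3],[0.25,0,0.3],[0.25,0,0.3],[0.25,0,0.3],[0.25,0,0.3],[0.25,0,0.3],[0.25,0,-3],[-1,-6,-3]], jaw=[15,15,50,55,60,60,60,60])

```text
time_s: 12.95
eef_pos: [0.4932, -0.0355, 0.1802]
eef_rot: [0.002, -0.002, 1.0, -0.0]
wrist_force: [1.1, 0.3, -0.6]
opening: 0.6
grasp_force: 0.0
```

Call:
send_rows(dr=[[0,0,0],[0,0,0],[0,0,0],[0,0,0],[0,0,0],[0,0,0],[0,0,0],[0,0,0]], xyz=[[-5,-34,0],[-5,-34,0],[-5,-34,0],[-5,-34,0],[-5,-34,0],[-5,-34,0],[-5,-34,0],[-5,-34,4]], jaw=[60,60,60,60,60,60,60,60])

```text
time_s: 13.95
eef_pos: [0.5431, -0.3788, 0.1409]
eef_rot: [0.003, 0.001, 1.0, -0.002]
wrist_force: [-0.2, 0.4, -0.4]
opening: 0.596
grasp_force: 0.0
```

```bash
python3 look.py
```

```text
13.95 [ 0.5431 -0.3788  0.1409] -2.36 0.596493371983572
wrist [399.8  40.9] 636 [ 0.4329 -0.304   0.013 ]
wrist [285.1 209.8] 425 [ 0.541  -0.3746  0.013 ]
top [270.2 270.3] 118 [0.4845 0.0297 0.013 ]
top [397.7 288.3] 80 [ 0.4323 -0.2977  0.013 ]
scene [193.5 273.4] 99 [ 0.4726 -0.2053  0.013 ]
scene [179.9 352.7] 146 [ 0.5454 -0.3793  0.013 ]
```

Call:
send_rows(dr=[[0,0,0],[0,0,0],[0,0,0],[0,0,0],[0,0,0],[0,0,0],[0,0,0],[0,0,0]], xyz=[[0,0.2,6],[0,0.2,11.3],[0,0.2,11.3],[0,0.2,11.3],[0,0.2,11.3],[0,0.2,11.3],[0,0.2,11.3],[0,0.2,11.3]], jaw=[60,60,60,15,15,15,15,15])

```text
time_s: 15.1
eef_pos: [0.5434, -0.3771, 0.029]
eef_rot: [0.002, 0.001, 1.0, -0.002]
wrist_force: [-0.5, 1.5, 7.6]
opening: 0.271
grasp_force: 58.6
```

Call:
send_rows(dr=[[0,0,0],[0,0,0],[0,0,0],[0,0,0],[0,0,0],[0,0,0],[0,0,0],[0,0,0]], xyz=[[0,0,-6],[0,0,-12],[0,0,-15],[6.2,39.8,-15],[6.2,39.8,-15],[6.2,39.8,-15],[6.2,39.8,-15],[6.2,39.8,-15]], jaw=[15,15,15,15,15,15,15,15])

```text
time_s: 16.1
eef_pos: [0.494, -0.0651, 0.1771]
eef_rot: [0.002, 0.001, 1.0, -0.001]
wrist_force: [1.6, 0.3, -0.4]
opening: 0.268
grasp_force: 58.9
```

```bash
python3 look.py;python3 -c "
from h import *
print(go((.482,.022,.148)))"
```

```text
16.1 [ 0.494  -0.0651  0.1771] -1.94 0.26753900891494314
wrist [431.6 199.2] 575 [0.493  0.0561 0.013 ]
wrist [278.4 283.4] 3469 [ 0.566  -0.0655  0.013 ]
top [398.9 289.6] 118 [ 0.429  -0.3006  0.013 ]
scene [229.6 198. ] 50 [0.4438 0.016  0.013 ]
scene [193.2 273.4] 93 [ 0.4719 -0.2056  0.013 ]
scene [154.7 300.9] 131 [ 0.4299 -0.3044  0.013 ]
[1.17 8.62 2.86]
```

Call:
send_rows(dr=[[0,0,0],[0,0,0],[0,0,0],[0,0,0],[0,0,0],[0,0,0],[0,0,0],[0,0,0]], xyz=[[1.2,8.7,0],[1.2,8.7,0],[1.2,8.7,2.9],[1.2,8.7,2.9],[1.2,8.7,2.9],[1.2,8.7,2.9],[1.2,8.7,2.9],[1.2,8.7,2.9]], jaw=[15,15,15,15,50,55,60,60])

```text
time_s: 17.25
eef_pos: [0.482, 0.0203, 0.1461]
eef_rot: [0.0, 0.001, 1.0, -0.0]
wrist_force: [0.7, 0.2, -0.4]
opening: 0.601
grasp_force: 0.0
```

Call:
send_rows(dr=[[0,0,0],[0,0,0],[0,0,0],[0,0,0],[0,0,0],[0,0,0],[0,0,0],[0,0,0]], xyz=[[0,0,-3],[5.3,-32.3,-3],[5.3,-32.3,-3],[5.3,-32.3,-3],[5.3,-32.3,-3],[5.3,-32.3,-3],[5.3,-32.3,-3],[5.3,-32.3,-1]], jaw=[60,60,60,60,60,60,60,60])

```text
time_s: 18.25
eef_pos: [0.4288, -0.3044, 0.157]
eef_rot: [0.001, 0.002, 1.0, -0.001]
wrist_force: [1.1, -0.3, -0.2]
opening: 0.6
grasp_force: 0.0
```

```bash
python3 look.py
```

```text
18.25 [ 0.4288 -0.3044  0.157 ] -2.41 0.5996719084996949
top [271.5 270.1] 142 [0.4849 0.0263 0.013 ]
scene [196.4 273.3] 55 [ 0.4785 -0.2019  0.013 ]
scene [154.7 300.9] 132 [ 0.4299 -0.3044  0.013 ]
```

Call:
send_rows(dr=[[0,0,0],[0,0,0],[0,0,0],[0,0,0],[0,0,0],[0,0,0],[0,0,0],[0,0,0]], xyz=[[0,0.35,6],[0,0.35,12],[0,0.35,12.9],[0,0.35,12.9],[0,0.35,12.9],[0,0.35,12.9],[0,0.35,12.9],[0,0.35,12.9]], jaw=[60,60,60,60,15,15,15,15])

```text
time_s: 19.4
eef_pos: [0.43, -0.3006, 0.03]
eef_rot: [0.002, 0.001, 1.0, -0.002]
wrist_force: [-2.1, 1.2, 8.1]
opening: 0.264
grasp_force: 58.4
```

Call:
send_rows(dr=[[0,0,0],[0,0,0],[0,0,0],[0,0,0],[0,0,0],[0,0,0],[0,0,0],[0,0,0]], xyz=[[0,0,-6],[0,0,-12],[0,0,-15],[-5.3,32.3,-15],[-5.3,32.3,-15],[-5.3,32.3,-15],[-5.3,32.3,-15],[-5.3,32.3,-15]], jaw=[15,15,15,15,15,15,15,15])

```text
time_s: 20.4
eef_pos: [0.4803, 0.0111, 0.1791]
eef_rot: [0.002, 0.001, 1.0, -0.0]
wrist_force: [0.4, -0.4, -0.1]
opening: 0.262
grasp_force: 58.9
```

```bash
python3 look.py;python3 -c "
from h import *
print(go((.482,.022,.148)))"
```

```text
20.4 [0.4803 0.0111 0.1791] -1.79 0.2618705796350827
wrist [305.6 218.4] 988 [0.4955 0.033  0.013 ]
wrist [278.5 277.9] 3320 [0.5481 0.0109 0.013 ]
scene [241.1 170.6] 35 [0.4283 0.104  0.013 ]
scene [192.7 273.6] 92 [ 0.4711 -0.2066  0.013 ]
[-0.2   0.99  3.05]
```

Call:
send_rows(dr=[[0,0,0],[0,0,0],[0,0,0],[0,0,0],[0,0,0],[0,0,0],[0,0,0],[0,0,0]], xyz=[[-0.2,1.0,0],[-0.2,1.0,2],[-0.2,1.0,3],[-0.2,1.0,3],[-0.2,1.0,3],[-0.2,1.0,3],[-0.2,1.0,3],[-0.2,1.0,3]], jaw=[15,15,15,15,50,55,60,60])

```text
time_s: 21.55
eef_pos: [0.4815, 0.0194, 0.147]
eef_rot: [0.0, 0.001, 1.0, -0.0]
wrist_force: [0.3, 1.2, -0.9]
opening: 0.602
grasp_force: 0.0
```

Call:
send_rows(dr=[[0,0,0],[0,0,0],[0,0,0],[0,0,0],[0,0,0],[0,0,0],[0,0,0],[0,0,0]], xyz=[[0,0,-3],[-14.5,-29.6,-3],[-14.5,-29.6,-3],[-14.5,-29.6,-3],[-14.5,-29.6,-3],[-14.5,-29.6,-3],[-14.5,-29.6,-3],[-14.5,-29.6,-3]], jaw=[60,60,60,100,100,100,100,100])

```text
time_s: 22.55
eef_pos: [0.6258, -0.2781, 0.1761]
eef_rot: [-0.0, 0.002, 1.0, 0.0]
wrist_force: [-0.2, -0.1, 0.2]
opening: 0.999
grasp_force: 0.0
```

```bash
python3 look.py; python3 - <<'E'
from h import *
im,c=snap("wrist");im2,_=snap("scene")
for p,s in blobs(im,(0,0,110),(180,70,255),1500): print(p,s,onz(c,p,.024).round(4))
cv2.imwrite("pics/j5.png",np.hstack([cv2.resize(im[:,:,::-1],(400,300)),cv2.resize(im2[150:240,190:310,::-1],(400,300),interpolation=cv2.INTER_CUBIC)]))
E
```

```text
22.55 [ 0.6258 -0.2781  0.1761] -2.16 0.9986939990933287
top [271.1 270.1] 149 [0.4849 0.0274 0.013 ]
scene [190.5 274.7] 72 [ 0.468  -0.2113  0.013 ]
[279.2 203.4] [ 234  158   91   91 6441] [ 0.6241 -0.2747  0.024 ]
[379.  353.8] [ 355  304   56   99 3380] [ 0.7572 -0.1891  0.024 ]
```

View pics/j5.png

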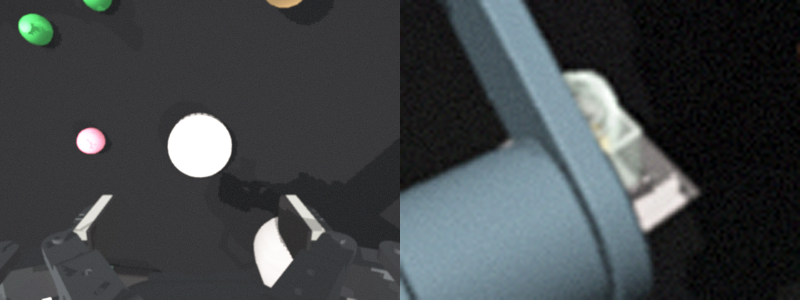

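The lid is centred at (279,203), just under the gripper, and the pitcher is clear of the fingers.

Call:
send_rows(dr=[[0,0,0],[0,0,0],[0,0,0],[0,0,0],[0,0,0],[0,0,0],[0,0,0],[0,0,0]], xyz=[[0,0.35,6],[0,0.35,11],[0,0.35,14],[0,0.35,15],[0,0.35,15.9],[0,0.35,15.9],[0,0.35,15.9],[0,0.35,15.9]], jaw=[100,100,100,100,100,100,100,100])

```text
time_s: 23.8
eef_pos: [0.6266, -0.2739, 0.019]
eef_rot: [0.001, 0.001, 1.0, -0.001]
wrist_force: [-0.8, 0.6, -0.3]
opening: 0.996
grasp_force: 0.0
```

Call:
send_rows(dr=[[0,0,0],[0,0,0],[0,0,0],[0,0,0],[0,0,0],[0,0,0],[0,0,0],[0,0,0]], xyz=[[0,0,0.4],[0,0,0.4],[0,0,0.4],[0,0,0.4],[0,0,0.4],[0,0,0.4],[0,0,0.4],[0,0,0.4]], jaw=[100,100,60,60,60,60,60,60])

```text
time_s: 24.8
eef_pos: [0.6264, -0.2738, 0.0144]
eef_rot: [0.001, 0.001, 1.0, -0.0]
wrist_force: [0.6, -0.7, 5.5]
opening: 0.781
grasp_force: 67.2
```

```bash
python3 - <<'E'
from h import *
o=ctrl.get_obs();print(o["eef_pos"],o["opening"],o["wrist_force"],o["grasp_force"])
im,c=snap("top")
for p,s in blobs(im,(0,0,130),(180,70,255),100):
  if abs(p[0]-385)<30 and abs(p[1]-213)<30: print(p,s)
E
```

```text
[ 0.62638327 -0.27376578  0.0144396 ] 0.7811694485800238 [ 0.55403058 -0.71479574  5.46929648] 67.17526696622372
[388.3 205.8] [ 358  157   63   88 1026]
```

Call:
send_rows(dr=[[0,0,0],[0,0,0],[0,0,0],[0,0,0],[0,0,0],[0,0,0],[0,0,0],[0,0,0]], xyz=[[0,0,-4],[0,0,-10],[0,0,-16],[3,5,-18],[14.4,29.6,-18],[14.4,29.6,-18],[14.4,29.6,-18],[14.4,29.6,-18]], jaw=[60,60,60,60,60,60,60,60])

```text
time_s: 25.85
eef_pos: [0.4896, 0.0054, 0.1931]
eef_rot: [-0.001, 0.001, 1.0, 0.0]
wrist_force: [0.4, 1.4, 0.1]
opening: 0.778
grasp_force: 67.2
```

```bash
python3 - <<'E'
from h import *
o=ctrl.get_obs();print(o["eef_pos"],o["opening"],o["wrist_force"],o["torque"],go((.482,.0225,.15)))
im,c=snap("wrist","w6"); im2,_=snap("scene","s6")
print(proj(c,o["eef_pos"]))
cv2.imwrite("pics/w6b.png",im[100:420,100:460,::-1].repeat(2,0).repeat(2,1)[:600])
E
```

```text
[0.4895905  0.00542133 0.1930796 ] 0.777679547818152 [0.40570317 1.44906247 0.0506335 ] [ 0.04428482 -0.05883401 -0.05774174] [0.76 1.7  4.31]
(np.float64(277.6405775673353), np.float64(305.6572315833352))
```

View pics/w6b.png

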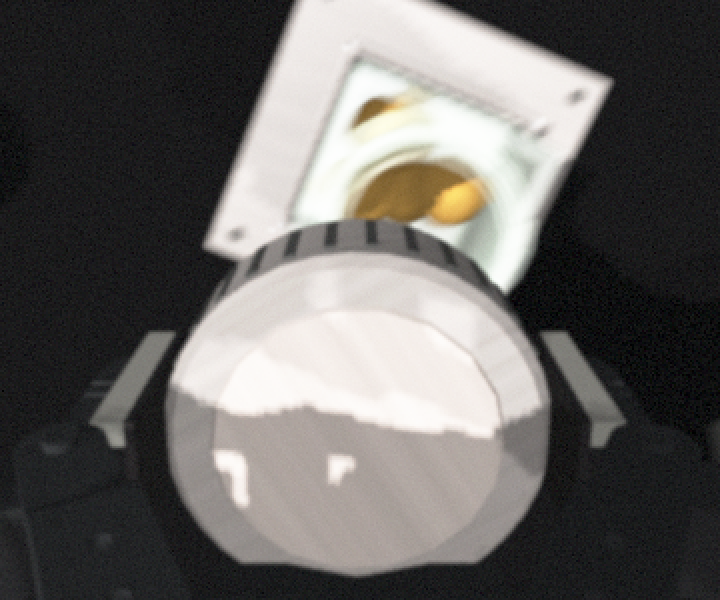

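The lid is gripped evenly, its top spanning x 183 to 374 with the front edge at y≈226. Chocolates show in the jar, and the plate corners are at (406,140) and (202,223).

```bash
python3 - <<'E'
from h import *
o=ctrl.get_obs();c=ctrl.calibration("wrist");t=o["eef_pos"];print(t)
im=cv2.imread("pics/w6.png")[:,:,::-1]
g=cv2.cvtColor(np.ascontiguousarray(im),cv2.COLOR_RGB2GRAY).astype(int);print(g[205:240,279])
for y in(225,226,227): print("lid edge x",onz(c,(278.8,y),t[2]+.010)[:2], "centre x", onz(c,(278.8,y),t[2]+.010)[0]+.034)
m=cv2.inRange(cv2.cvtColor(np.ascontiguousarray(im),cv2.COLOR_RGB2HSV),(0,0,120),(180,70,255));m[330:]=0
# plate corners refine
k=cv2.goodFeaturesToTrack(g.astype(np.uint8),60,.02,5)[:,0]
for p in((406,140),(202.5,223.5),(250,100)):
    q=k[np.argmin(((k-p)**2).sum(1))];print(p,q,onz(c,q,.004)[:2],onz(c,p,.004)[:2])
im=cv2.imread("pics/w2.png")
E
```

```text
[0.48761568 0.00858016 0.19250037]
[107 112 118 117 121 126 120 121 121 121 125 120 120 118 118 122 123 121
 115 117 135 167 194 198 200 202 204 204 206 214 215 219 220 220 223]
lid edge x [0.453383   0.00889604] centre x 0.48738299989781086
lid edge x [0.45371705 0.008897  ] centre x 0.48771704795883686
lid edge x [0.45405159 0.00889796] centre x 0.48805159295905076
(406, 140) [405. 140.] [0.44030773 0.1133993 ] [0.44030567 0.11422458]
(202.5, 223.5) [202. 223.] [ 0.51214013 -0.05773341] [ 0.512596   -0.05731931]
(250, 100) [267.  95.] [ 4.05227341e-01 -2.52469520e-04] [ 0.40908535 -0.01391125]
```

Call:
send_rows(dr=[[0,0,0],[0,0,0],[0,0,0],[0,0,0],[0,0,0],[0,0,0],[0,0,0],[0,0,0]], xyz=[[0,0,0],[0,0,0],[0,0,0],[0,0,0],[0,0,0],[0,0,0],[0,0,0],[0,0,0]], jaw=[60,60,60,60,60,60,60,60])

```text
time_s: 26.95
eef_pos: [0.4913, 0.0037, 0.1938]
eef_rot: [0.0, 0.001, 1.0, -0.0]
wrist_force: [0.3, -0.2, -1.2]
opening: 0.776
grasp_force: 67.2
```

```bash
python3 - <<'E'
from h import *
o=ctrl.get_obs();t=o["eef_pos"];print(t,o["eef_rot"])
im,c=snap("wrist","w7")
m=cv2.inRange(cv2.cvtColor(im,cv2.COLOR_RGB2HSV),(0,0,90),(180,80,255))
m[:,:170]=0;m[:,430:]=0
# plate lines: Hough-like via Canny near edges; fit left and right plate edges and upper edge
e=cv2.Canny(im,60,150);ls=cv2.HoughLinesP(e,1,np.pi/360,30,minLineLength=40,maxLineGap=6)
for l in ls[:,0]:
    a,b=onz(c,l[:2],.004)[:2],onz(c,l[2:],.004)[:2];d=b-a
    th=np.degrees(np.arctan2(d[1],d[0]))%180;n=np.array([-np.sin(np.radians(th)),np.cos(np.radians(th))])
    if min(abs(th-67),abs(th-157))<4: print(l,th.round(1),"offset from (.482,.023):",((a-[.482,.023])@n*1000).round(1),((b-[.482,.023])@n*1000).round(1))
E
```

```text
[0.49127306 0.00371048 0.19382587] [ 3.93035301e-05  7.89051876e-04  9.99999688e-01 -9.70927219e-06]
[203 219 254  82] 157.5 offset from (.482,.023): 67.1 67.1
[259  77 401 140] 67.1 offset from (.482,.023): 65.8 65.8
[273 119 372 162] 67.0 offset from (.482,.023): 40.3 40.3
[361 225 401 143] 157.7 offset from (.482,.023): -63.3 -63.3
[315 148 370 172] 66.8 offset from (.482,.023): 32.3 32.3
[277 118 365 156] 67.2 offset from (.482,.023): 42.4 42.4
[367 214 401 145] 157.5 offset from (.482,.023): -63.9 -63.9
[242 208 278 118] 157.4 offset from (.482,.023): 38.9 38.9
[278 125 373 166] 67.1 offset from (.482,.023): 37.6 37.6
[247 203 280 120] 157.6 offset from (.482,.023): 36.7 36.7
[275 127 338 153] 67.9 offset from (.482,.023): 35.7 35.7
[226 159 256  78] 157.6 offset from (.482,.023): 66.6 66.6
[250 197 275 134] 157.7 offset from (.482,.023): 36.2 36.2
```

Call:
send_rows(dr=[[0,0,0],[0,0,0],[0,0,0],[0,0,0],[0,0,0],[0,0,0],[0,0,0],[0,0,0]], xyz=[[1.0,1.8,0],[1.0,1.8,3],[1.0,1.8,5],[1.0,1.8,5.8],[1.0,1.8,5.8],[1.0,1.8,5.8],[1.0,1.8,5.8],[1.0,1.8,5.8]], jaw=[60,60,60,60,60,60,60,60])

```text
time_s: 28.0
eef_pos: [0.4816, 0.0216, 0.1363]
eef_rot: [0.0, 0.001, 1.0, -0.0]
wrist_force: [1.0, 0.4, -0.1]
opening: 0.779
grasp_force: 67.2
```

```bash
python3 - <<'E'
from h import *
o=ctrl.get_obs();print(o["eef_pos"],o["eef_rot"],o["q"][5],o["wrist_force"],o["torque"],go((.481,.022,.135)))
im,c=snap("wrist");im2,c2=snap("scene")
cv2.imwrite("pics/s8.png",np.hstack([cv2.resize(im[:,:,::-1],(400,300)),cv2.resize(im2[150:240,190:310,::-1],(400,300),interpolation=cv2.INTER_CUBIC)]))
E
```

```text
[0.48163054 0.021575   0.13631434] [ 4.74008586e-04  8.97215939e-04  9.99999481e-01 -9.22054841e-05] -1.7710860333846214 [ 0.99537434  0.44703587 -0.08750519] [-0.05846842  0.00129689 -0.0490649 ] [0.06 0.04 0.13]
```

View pics/s8.png

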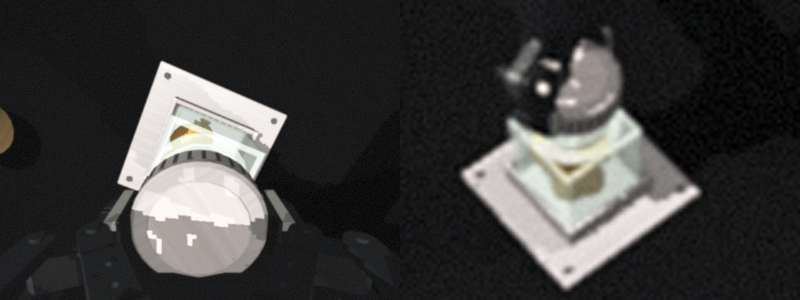

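The lid hangs over the neck, level and aligned by eye. I'll lower it gently.

Call:
send_rows(dr=[[0,0,0],[0,0,0],[0,0,0],[0,0,0],[0,0,0],[0,0,0],[0,0,0],[0,0,0]], xyz=[[0.05,0.04,0.4],[0.05,0.04,0.8],[0.05,0.04,1.0],[0.05,0.04,1.2],[0.05,0.04,1.4],[0.05,0.04,1.6],[0.05,0.04,1.7],[0.05,0.04,1.8]], jaw=[60,60,60,60,60,60,60,60])

```text
time_s: 29.1
eef_pos: [0.481, 0.022, 0.1184]
eef_rot: [0.0, 0.001, 1.0, -0.0]
wrist_force: [-4.1, 1.9, 10.3]
opening: 0.772
grasp_force: 68.2
```

```bash
python3 - <<'E'
from h import *
o=ctrl.get_obs();print(o["eef_pos"],o["eef_rot"],o["q"][5],o["wrist_force"],o["torque"])
E
```

```text
[0.48101373 0.02203214 0.11843958] [ 1.27943059e-04  7.91596633e-04  9.99999676e-01 -7.08250321e-05] -1.7704865554681097 [-4.12446913  1.86822213 10.34978231] [-0.02564845  0.65208671  0.02876471]
```

Call:
send_rows(dr=[[0,0,0],[0,0,0],[0,0,0],[0,0,0],[0,0,0],[0,0,0],[0,0,0],[0,0,0]], xyz=[[0.1,0.05,-0.1],[0.15,0.07,-0.1],[0.15,0.07,0],[0.15,0.07,0.1],[0.15,0.07,0.1],[0.15,0.07,0.1],[0.15,0.07,0.1],[0.15,0.07,0.1]], jaw=[60,60,60,60,60,60,60,60])

```text
time_s: 30.1
eef_pos: [0.4798, 0.0227, 0.1183]
eef_rot: [0.0, 0.001, 1.0, -0.0]
wrist_force: [-5.8, -0.1, 14.1]
opening: 0.777
grasp_force: 68.9
```

```bash
cat > f.py <<'E'
from h import *
from scipy.spatial.transform import Rotation as R
o=ctrl.get_obs();w=o["eef_rot"];r=R.from_quat(w[[1,2,3,0]]);m=r.as_matrix()
print(o["time_s"],"p",(o["eef_pos"]*1000).round(1),"yaw",np.degrees(np.arctan2(m[1,1],m[0,1])).round(1),"tilt",(m[:2,2]*1000).round(1),"q6",o["q"][5].round(3),"F",o["wrist_force"].round(1),"T",o["torque"].round(3),"open",round(o["opening"],3),"g",round(o["grasp_force"],1))
E
python3 f.py
```

```text
30.1 p [479.8  22.7 118.3] yaw 89.9 tilt [ 1.  -0.4] q6 -1.77 F [-5.8 -0.1 14.1] T [ 0.058  0.73  -0.015] open 0.777 g 68.9
```

Call:
send_rows(dr=[[0,0,0.7],[0,0,1.4],[0,0,2.1],[0,0,2.8],[0,0,3.5],[0,0,4.2],[0,0,5],[0,0,5]], xyz=[[0,0,0.02],[0,0,0.05],[0,0,0.07],[0,0,0.1],[0,0,0.13],[0,0,0.16],[0,0,0.2],[0,0,0.2]], jaw=[60,60,60,60,60,60,60,60])

```text
time_s: 31.1
eef_pos: [0.4811, 0.0223, 0.1164]
eef_rot: [0.002, 0.26, 0.966, 0.0]
wrist_force: [0.6, -0.1, 9.3]
opening: 0.78
grasp_force: 68.2
```

```bash
python3 f.py
```

```text
31.1 p [481.1  22.3 116.4] yaw 59.8 tilt [ 3.9 -0.8] q6 -1.245 F [ 0.6 -0.1  9.3] T [-0.083 -0.046 -0.179] open 0.78 g 68.2
```

Call:
send_rows(dr=[[0,0,1],[0,0,2],[0,0,3],[0,0,4],[0,0,5],[0,0,6],[0,0,7],[0,0,8]], xyz=[[-0.12,0,0.02],[-0.12,0,0.06],[-0.12,0,0.1],[-0.12,0,0.14],[-0.12,0,0.18],[-0.12,0,0.22],[-0.12,0,0.26],[-0.12,0,0.3]], jaw=[60,60,60,60,60,60,60,60])

```text
time_s: 32.1
eef_pos: [0.4815, 0.0225, 0.1133]
eef_rot: [0.001, 0.631, 0.776, 0.001]
wrist_force: [-1.6, 2.7, 11.6]
opening: 0.779
grasp_force: 68.5
```

```bash
python3 f.py
```

```text
32.1 p [481.5  22.5 113.3] yaw 11.7 tilt [2.7 0.2] q6 -0.406 F [-1.6  2.7 11.6] T [0.411 0.228 0.314] open 0.779 g 68.5
```

Call:
send_rows(dr=[[0,0,0.5],[0,0,1],[0,0,1.5],[0,0,2],[0,0,2.5],[0,0,3],[0,0,3],[0,0,3]], xyz=[[0,0,-0.1],[0,0,-0.08],[0,0,-0.06],[0,0,-0.04],[0,0,-0.02],[0,0,0],[0,0,0],[0,0,0]], jaw=[60,60,60,60,60,60,60,60])

```text
time_s: 33.1
eef_pos: [0.4814, 0.0224, 0.1125]
eef_rot: [0.001, 0.743, 0.669, 0.001]
wrist_force: [3.0, 2.9, 6.0]
opening: 0.778
grasp_force: 67.8
```

```bash
python3 f.py
```

```text
33.1 p [481.4  22.4 112.5] yaw -6.0 tilt [2.4 0.4] q6 -0.096 F [3.  2.9 6. ] T [ 0.708 -0.423 -0.072] open 0.778 g 67.8
```

Call:
send_rows(dr=[[0,0,0.7],[0,0,1.4],[0,0,2.1],[0,0,2.8],[0,0,3.4],[0,0,4],[0,0,4],[0,0,4]], xyz=[[0,0,0.03],[0,0,0.06],[0,0,0.09],[0,0,0.12],[0,0,0.15],[0,0,0.16],[0,0,0.16],[0,0,0.16]], jaw=[60,60,60,60,60,60,60,60])

```text
time_s: 34.1
eef_pos: [0.4817, 0.0222, 0.1112]
eef_rot: [0.001, 0.866, 0.5, 0.001]
wrist_force: [3.7, 4.1, 5.1]
opening: 0.779
grasp_force: 67.9
```

```bash
python3 f.py
```

```text
34.1 p [481.7  22.2 111.2] yaw -30.1 tilt [3.2 0.1] q6 0.323 F [3.7 4.1 5.1] T [ 0.585 -0.547 -0.029] open 0.779 g 67.9
```

Call:
send_rows(dr=[[0,0,0.7],[0,0,1.4],[0,0,2.1],[0,0,2.8],[0,0,3],[0,0,3],[0,0,3],[0,0,3]], xyz=[[0,0,0.03],[0,0,0.06],[0,0,0.09],[0,0,0.12],[0,0,0.12],[0,0,0.12],[0,0,0.12],[0,0,0.12]], jaw=[60,60,60,60,60,60,60,60])

```text
time_s: 35.1
eef_pos: [0.4823, 0.0222, 0.1106]
eef_rot: [0.001, 0.934, 0.358, 0.002]
wrist_force: [2.2, 4.2, 11.1]
opening: 0.778
grasp_force: 68.4
```

```bash
python3 f.py
```

```text
35.1 p [482.3  22.2 110.6] yaw -48.0 tilt [ 4.3 -0.1] q6 0.637 F [ 2.2  4.2 11.1] T [ 0.661 -0.357  0.135] open 0.778 g 68.4
```

Call:
send_rows(dr=[[0,0,0.5],[0,0,1],[0,0,1.5],[0,0,1.5],[0,0,1.5],[0,0,1.5],[0,0,1.5],[0,0,1.5]], xyz=[[0,0,-0.06],[0,0,-0.06],[0,0,-0.06],[0,0,-0.06],[0,0,-0.06],[0,0,-0.06],[0,0,-0.06],[0,0,-0.06]], jaw=[60,60,60,60,60,60,60,60])

```text
time_s: 36.1
eef_pos: [0.4823, 0.0221, 0.1109]
eef_rot: [0.001, 0.959, 0.284, 0.002]
wrist_force: [4.4, 3.5, 7.1]
opening: 0.777
grasp_force: 68.0
```

```bash
python3 f.py
```

```text
36.1 p [482.3  22.1 110.9] yaw -57.0 tilt [ 4.5 -0.2] q6 0.794 F [4.4 3.5 7.1] T [ 0.574 -0.623  0.01 ] open 0.777 g 68.0
```

Call:
send_rows(dr=[[0,0,0.5],[0,0,1],[0,0,1.5],[0,0,1.5],[0,0,1.5],[0,0,1.5],[0,0,1.5],[0,0,1.5]], xyz=[[0,0,0],[0,0,0],[0,0,0],[0,0,0],[0,0,0],[0,0,0],[0,0,0],[0,0,0]], jaw=[60,60,60,60,60,60,60,60])

```text
time_s: 37.1
eef_pos: [0.4823, 0.022, 0.1108]
eef_rot: [0.001, 0.978, 0.207, 0.002]
wrist_force: [3.7, 3.4, 6.1]
opening: 0.781
grasp_force: 67.9
```

```bash
python3 f.py
```

```text
37.1 p [482.3  22.  110.8] yaw -66.0 tilt [ 4.5 -0.3] q6 0.951 F [3.7 3.4 6.1] T [ 0.575 -0.685  0.007] open 0.781 g 67.9
```

Call:
send_rows(dr=[[0,0,0.2],[0,0,0.4],[0,0,0.6],[0,0,0.8],[0,0,1.0],[0,0,1.2],[0,0,1.4],[0,0,1.6]], xyz=[[0,0,0],[0,0,0],[0,0,0],[0,0,0],[0,0,0],[0,0,0],[0,0,0],[0,0,0]], jaw=[60,60,60,60,60,60,60,60])

```text
time_s: 38.1
eef_pos: [0.4823, 0.0221, 0.1107]
eef_rot: [0.0, 0.992, 0.125, 0.002]
wrist_force: [5.7, 2.9, 3.9]
opening: 0.778
grasp_force: 67.8
```

```bash
python3 f.py
```

```text
38.1 p [482.3  22.1 110.7] yaw -75.6 tilt [ 4.5 -0.4] q6 1.119 F [5.7 2.9 3.9] T [ 0.598 -0.831  0.433] open 0.778 g 67.8
```

Call:
send_rows(dr=[[0,0,0],[0,0,0],[0,0,0],[0,0,0],[0,0,0],[0,0,0],[0,0,0],[0,0,0]], xyz=[[0,0,0],[0,0,0],[0,0,0],[0,0,0],[0,0,0],[0,0,0],[0,0,0],[0,0,0]], jaw=[60,60,60,60,60,60,60,60])

```text
time_s: 39.1
eef_pos: [0.4823, 0.022, 0.1107]
eef_rot: [0.0, 0.992, 0.125, 0.002]
wrist_force: [4.7, 3.3, 4.9]
opening: 0.774
grasp_force: 67.8
```

```bash
python3 f.py
```

```text
39.1 p [482.3  22.  110.7] yaw -75.6 tilt [ 4.5 -0.3] q6 1.118 F [4.7 3.3 4.9] T [ 0.599 -0.874  0.208] open 0.774 g 67.8
```

Call:
send_rows(dr=[[0,0,0.2],[0,0,0.4],[0,0,0.6],[0,0,0.8],[0,0,1.0],[0,0,1.2],[0,0,1.4],[0,0,1.6]], xyz=[[0,0,0],[0,0,0],[0,0,0],[0,0,0],[0,0,0],[0,0,0],[0,0,0],[0,0,0]], jaw=[60,60,60,60,60,60,60,60])

```text
time_s: 40.1
eef_pos: [0.4819, 0.022, 0.1104]
eef_rot: [0.0, 0.999, 0.042, 0.002]
wrist_force: [5.3, 2.1, 2.4]
opening: 0.777
grasp_force: 67.7
```

```bash
python3 f.py
```

```text
40.1 p [481.9  22.  110.4] yaw -85.2 tilt [ 3.6 -0.6] q6 1.286 F [5.3 2.1 2.4] T [ 0.464 -0.806  0.537] open 0.777 g 67.7
```

Call:
send_rows(dr=[[0,0,0.3],[0,0,0.6],[0,0,0.9],[0,0,1.2],[0,0,1.5],[0,0,1.8],[0,0,2.1],[0,0,2.4]], xyz=[[0,0,0.02],[0,0,0.02],[0,0,0.04],[0,0,0.04],[0,0,0.04],[0,0,0.05],[0,0,0.05],[0,0,0.05]], jaw=[60,60,60,60,60,60,60,60])

```text
time_s: 41.1
eef_pos: [0.4819, 0.022, 0.1098]
eef_rot: [0.0, 0.996, -0.084, 0.002]
wrist_force: [7.0, 3.3, 1.3]
opening: 0.777
grasp_force: 67.6
```

```bash
python3 f.py
```

```text
41.1 p [481.9  22.  109.8] yaw -99.6 tilt [ 3.7 -0.7] q6 1.537 F [7.  3.3 1.3] T [ 0.55  -1.072  0.984] open 0.777 g 67.6
```

Call:
send_rows(dr=[[0,0,0],[0,0,0],[0,0,0],[0,0,0],[0,0,0],[0,0,0],[0,0,0],[0,0,0]], xyz=[[0,0,0],[0,0,0],[0,0,0],[0,0,0],[0,0,0],[0,0,0],[0,0,0],[0,0,0]], jaw=[60,60,60,60,60,60,60,60])

```text
time_s: 42.1
eef_pos: [0.4819, 0.022, 0.1097]
eef_rot: [0.0, 0.996, -0.084, 0.002]
wrist_force: [6.5, 3.5, 1.6]
opening: 0.777
grasp_force: 67.6
```

```bash
python3 f.py
```

```text
42.1 p [481.9  22.  109.7] yaw -99.6 tilt [ 3.6 -0.4] q6 1.537 F [6.5 3.5 1.6] T [ 0.467 -0.948  0.356] open 0.777 g 67.6
```

Snug now: the lid sank 1.1 mm under rising torque, about 0.4 rad past the point where the gasket took hold. Next I'll measure the ledge.

```bash
python3 - <<'E'
from h import *
out=[]
for n in("top","scene"):
    im=cv2.imread(f"pics/{n}0.png")[:,:,::-1].copy();c=ctrl.calibration(n)
    hsv=cv2.cvtColor(im,cv2.COLOR_RGB2HSV)
    for vlo in(50,100,130):
        m=cv2.inRange(hsv,(5,100,vlo),(18,255,255))
        k,l,s,ce=cv2.connectedComponentsWithStats(m)
        tgt=proj(c,(.605,.295,.1))
        i=l[int(tgt[1]),int(tgt[0])];pts=np.argwhere(l==i)[:,::-1]
        W=np.array([onz(c,p,.1)[:2] for p in pts],np.float32);print(n,vlo,s[i],cv2.minAreaRect(W))
    big=im[170:270,80:230] if n=="top" else im[65:185,300:370]
    out.append(cv2.resize(big[:,:,::-1],(450,300) if n=="top" else (350,600),interpolation=cv2.INTER_CUBIC))
out[0]=cv2.copyMakeBorder(out[0],0,300,0,0,cv2.BORDER_CONSTANT)
cv2.imwrite("pics/ledge.png",np.hstack(out))
E
```

```text
top 50 [  98  186  123   73 3853] ((0.6077240109443665, 0.3059502840042114), (0.10694600641727448, 0.30566418170928955), 16.58977699279785)
top 100 [  98  187  122   71 3622] ((0.6051357984542847, 0.30562013387680054), (0.09514451026916504, 0.30329790711402893), 16.205047607421875)
top 130 [  99  187  120   70 3440] ((0.605451226234436, 0.30561593174934387), (0.09237966686487198, 0.3010324537754059), 16.116506576538086)
scene 50 [ 310   78   50   97 2592] ((0.6067604422569275, 0.29623615741729736), (0.09532900899648666, 0.31085842847824097), 16.264814376831055)
scene 100 [ 310   78   49   96 2307] ((0.6062905192375183, 0.29770129919052124), (0.09115283936262131, 0.30784305930137634), 16.319345474243164)
scene 130 [ 311   78   48   93 2121] ((0.6053095459938049, 0.3010375499725342), (0.09010975062847137, 0.30078497529029846), 16.227075576782227)
```

View pics/ledge.png

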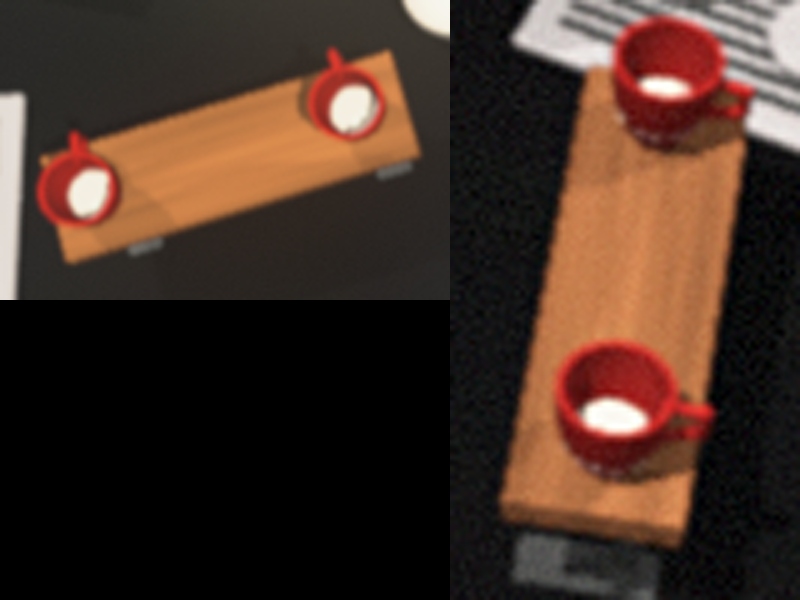

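The ledge centre is (0.605, 0.304) with a yaw of 16.2°, and its middle is free between the cups at crop pixels (345,105) and (78,190). Now I'll lift the jar.

Call:
send_rows(dr=[[0,0,0],[0,0,0],[0,0,0],[0,0,0],[0,0,0],[0,0,0],[0,0,0],[0,0,0]], xyz=[[0,0,-0.5],[0,0,-1.2],[0,0,-2.2],[0,0,-3.4],[0,0,-4.6],[0,0,-5.6],[0,0,-6.2],[0,0,-6.5]], jaw=[60,60,60,60,60,60,60,60])

```text
time_s: 43.1
eef_pos: [0.4803, 0.0222, 0.1745]
eef_rot: [0.0, 0.996, -0.085, 0.0]
wrist_force: [-0.3, 0.3, -5.3]
opening: 0.778
grasp_force: 71.2
```

```bash
python3 f.py; python3 - <<'E'
from h import *
im,c=snap("wrist");im2,_=snap("scene")
cv2.imwrite("pics/lift.png",np.hstack([cv2.resize(im[:,:,::-1],(400,300)),cv2.resize(im2[120:240,180:340,::-1],(400,300),interpolation=cv2.INTER_CUBIC)]))
E
```

```text
43.1 p [480.3  22.2 174.5] yaw -99.7 tilt [ 0.2 -0.1] q6 1.539 F [-0.3  0.3 -5.3] T [-0.014 -0.025 -0.049] open 0.778 g 71.2
```

View pics/lift.png

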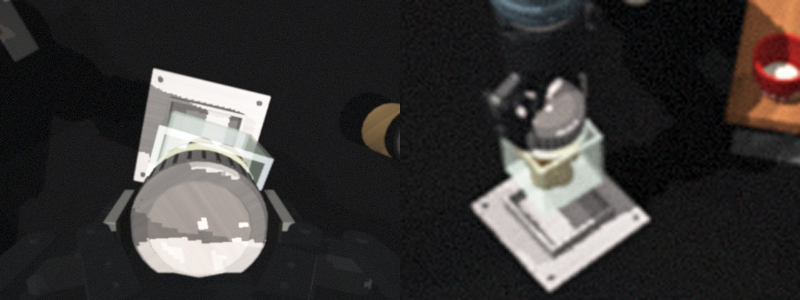

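The jar came out of its holder, hanging level from the lid.

Call:
send_rows(dr=[[0,0,0],[0,0,0],[0,0,0],[0,0,0],[0,0,0],[0,0,0],[0,0,0],[0,0,0]], xyz=[[0,0,-1],[0,0,-3],[0,0,-5],[0,0,-7],[0,0,-9],[0,0,-10.5],[0,0,-11.2],[0,0,-11.5]], jaw=[60,60,60,60,60,60,60,60])

```text
time_s: 44.2
eef_pos: [0.4802, 0.0222, 0.2891]
eef_rot: [-0.0, 0.996, -0.085, -0.0]
wrist_force: [-0.5, 0.2, -5.7]
opening: 0.773
grasp_force: 71.2
```

Call:
send_rows(dr=[[0,0,-0.3],[0,0,-1],[0,0,-1.8],[0,0,-2.6],[0,0,-3.4],[0,0,-4.2],[0,0,-5],[0,0,-5.8]], xyz=[[0.2,-0.8,0],[0.7,-2.8,0],[1.4,-5.6,0],[2.2,-8.8,0],[3,-12,0],[3.8,-15.2,0],[4.6,-18.4,0],[5.2,-21,0]], jaw=[60,60,60,60,60,60,60,60])

```text
time_s: 45.2
eef_pos: [0.5669, 0.2222, 0.2877]
eef_rot: [-0.0, 0.976, 0.22, -0.001]
wrist_force: [0.2, 0.0, -5.3]
opening: 0.779
grasp_force: 71.2
```

Call:
send_rows(dr=[[0,0,0],[0,0,0],[0,0,0],[0,0,0],[0,0,0],[0,0,0],[0,0,0],[0,0,0]], xyz=[[0,0,0],[0,0,0],[0,0,0],[0,0,0],[0,0,0],[0,0,0],[0,0,0],[0,0,0]], jaw=[60,60,60,60,60,60,60,60])

```text
time_s: 46.2
eef_pos: [0.5669, 0.2204, 0.2891]
eef_rot: [-0.0, 0.976, 0.217, -0.0]
wrist_force: [-0.0, -0.3, -5.3]
opening: 0.774
grasp_force: 71.2
```

```bash
python3 f.py; python3 - <<'E'
from h import *
print(go((.605,.304,.285)))
E
```

```text
46.2 p [566.9 220.4 289.1] yaw -64.9 tilt [-0.1 -0. ] q6 1.309 F [-0.  -0.3 -5.3] T [-0.008 -0.042  0.049] open 0.774 g 71.2
[ 6.99 -5.96  0.41]
```

Call:
send_rows(dr=[[0,0,-0.1],[0,0,-0.2],[0,0,-0.4],[0,0,-0.6],[0,0,-0.7],[0,0,-0.7],[0,0,-0.7],[0,0,-0.7]], xyz=[[1,-0.8,0],[2.5,-2.1,0],[4.2,-3.6,0],[5.8,-5,0],[6.6,-5.7,0],[7,-6,0],[7,-6,0],[7,-6,0]], jaw=[60,60,60,60,60,60,60,60])

```text
time_s: 47.2
eef_pos: [0.6048, 0.3039, 0.2891]
eef_rot: [0.0, 0.968, 0.253, -0.0]
wrist_force: [-0.6, -0.3, -5.6]
opening: 0.777
grasp_force: 71.2
```

Call:
send_rows(dr=[[0,0,0],[0,0,0],[0,0,0],[0,0,0],[0,0,0],[0,0,0],[0,0,0],[0,0,0]], xyz=[[0,0,1],[0,0,3],[0,0,5],[0,0,6.4],[0,0,7],[0,0,7.2],[0,0,7.2],[0,0,7.2]], jaw=[60,60,60,60,60,60,60,60])

```text
time_s: 48.2
eef_pos: [0.6053, 0.3046, 0.218]
eef_rot: [-0.0, 0.967, 0.253, 0.001]
wrist_force: [0.1, 0.1, -4.9]
opening: 0.776
grasp_force: 71.1
```

```bash
python3 f.py; python3 - <<'E'
from h import *
print(go((.605,.304,.205)))
im,c=snap("wrist");im2,_=snap("scene");im3,c3=snap("top")
cv2.imwrite("pics/place.png",np.hstack([cv2.resize(im[:,:,::-1],(400,300)),cv2.resize(im2[40:190,250:400,::-1],(400,300),interpolation=cv2.INTER_CUBIC)]))
E
```

```text
48.2 p [605.3 304.6 218. ] yaw -60.7 tilt [1.5 0.5] q6 1.351 F [ 0.1  0.1 -4.9] T [-0.018 -0.019  0.006] open 0.776 g 71.1
[-0.06  0.03  1.3 ]
```

View pics/place.png

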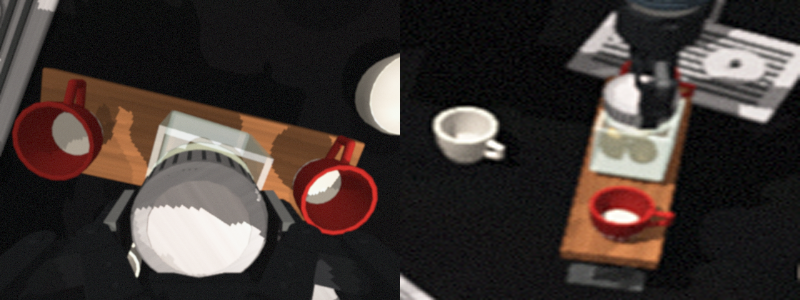

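The jar is centred between the cups and square to the board. Lowering it onto the ledge.

Call:
send_rows(dr=[[0,0,0],[0,0,0],[0,0,0],[0,0,0],[0,0,0],[0,0,0],[0,0,0],[0,0,0]], xyz=[[0,0,0.3],[0,0,0.5],[0,0,0.7],[0,0,0.9],[0,0,1.1],[0,0,1.2],[0,0,1.25],[0,0,1.3]], jaw=[60,60,60,60,60,60,60,60])

```text
time_s: 49.35
eef_pos: [0.6056, 0.3045, 0.2054]
eef_rot: [0.0, 0.967, 0.253, 0.001]
wrist_force: [0.1, -0.9, 3.9]
opening: 0.774
grasp_force: 72.0
```

```bash
python3 f.py
```

```text
49.35 p [605.6 304.5 205.4] yaw -60.7 tilt [2.  0.4] q6 1.351 F [ 0.1 -0.9  3.9] T [-0.132  0.159  0.002] open 0.774 g 72.0
```

Call:
send_rows(dr=[[0,0,0],[0,0,0],[0,0,0],[0,0,0],[0,0,0],[0,0,0],[0,0,0],[0,0,0]], xyz=[[0,0,0],[0,0,0],[0,0,0],[0,0,0],[0,0,0],[0,0,0],[0,0,0],[0,0,0]], jaw=[85,95,100,100,100,100,100,100])

```text
time_s: 50.35
eef_pos: [0.6049, 0.3044, 0.2041]
eef_rot: [-0.0, 0.967, 0.253, -0.0]
wrist_force: [-0.5, 0.5, 0.1]
opening: 1.0
grasp_force: 0.0
```

Call:
send_rows(dr=[[0,0,0],[0,0,0],[0,0,0],[0,0,0],[0,0,0],[0,0,0],[0,0,0],[0,0,0]], xyz=[[0,0,-1],[0,0,-3],[0,0,-6],[0,0,-10],[0,0,-14],[0,0,-14],[0,0,-14],[0,0,-14]], jaw=[100,100,100,100,100,100,100,100])

```text
time_s: 51.35
eef_pos: [0.6043, 0.3043, 0.3427]
eef_rot: [0.0, 0.967, 0.253, -0.001]
wrist_force: [0.3, -0.0, -0.7]
opening: 0.998
grasp_force: 0.0
```

```bash
python3 f.py; python3 - <<'E'
from h import *
im,c=snap("wrist");im2,_=snap("scene");
cv2.imwrite("pics/end.png",np.hstack([cv2.resize(im[:,:,::-1],(400,300)),cv2.resize(im2[:,:,::-1],(400,300))]))
E
```

```text
51.35 p [604.3 304.3 342.7] yaw -60.7 tilt [-2.4 -0.7] q6 1.351 F [ 0.3 -0.  -0.7] T [-0.     0.026 -0.04 ] open 0.998 g 0.0
```

View pics/end.png

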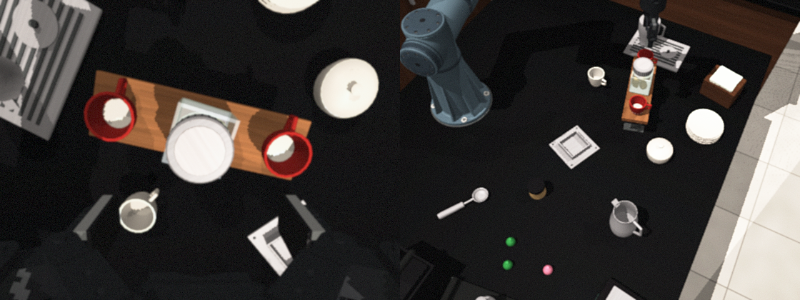

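The closed jar stands upright between the cups, no gold chocolates are left on the counter, and everything else is where it was.

```bash
python3 -c "
from bench import ctrl
print(ctrl.hand_in())"
```

```text
the job is handed in; nothing more can be done
None
```

I put all five chocolates in the jar, screwed the lid down snug (gasket squeeze estimated at 1.1–1.5 mm), and stood the closed jar on the ledge between the cups; I handed it in after 51 s of robot time, and the hand-in returned no verdict.

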